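# Proof-pull a strap gauge and store the reading

### The arm

A 6-joint arm with a two-finger parallel gripper is mounted at the origin on the work surface. World frame = base frame: x ahead of the robot, y to its left, z up, the work surface at z = 0. Lengths are in mm, angles in rad, forces in N, time in s.
With the tool pointing down it reaches from about 275 to 850 mm from the base axis. Payload 19 kg.
Tool frame: the origin (TCP) lies between the finger pads; the fingertips stand 19 mm ahead of it and the grasp point (between the pads) is the TCP (finger_overhang is the distance from the TCP to the fingertips, in mm); z points along the fingers, y is the line along which they close (so a half turn about z gives the same grasp; the last joint's range is limited). The gripper opens to 85 mm and grips with 20 to 120 N. Pads are 22 mm wide; open, the fingers measure 114 mm over their backs; the gripper's body (76 mm by 85 mm) begins 54 mm behind the grasp point. The pads swing forward as they close: fully open they stand 13 mm farther back than shut.
Start: joints at [1.105, 0.15, 1.437, -0, 1.554, -0.134], TCP at [187.308, 543.607, 250.267] pointing down, gripper open.
Joint ranges: [-2.8, 2.8], [-0.68, 2.1], [0.12, 2.68], [-1.39, 4.53], [0.16, 2.79], [-2.81, 2.81]. Speed limits (rad/s): [1.89, 1.89, 2.22, 3.01, 3.01, 3.01].

### API

Orientations are given as a unit quaternion [x, y, z, w].
In Python, from bench import observe, capture, calibration, finish_job, finger_overhang gives the robot as it stands.
- The arm moves only by the shell command python3 -m creep 'ROWS'. ROWS is JSON, a list of rows, each an object with "offset": the shift along the tool's x, y, z as a fraction of full scale, a list of three; "spin": the turn about the tool's z as a fraction of full scale; "gripper": the opening, from 0 (shut) to 1 (fully open). A call has 1 to 10 rows; each row is the pose to reach, as a shift and turn from the pose commanded when the call began, along the tool's axes at that moment; what a row does not reach only later rows make up. Full scale, the value 1, is 15 cm for a shift and 60 degrees for a turn. A row lasts 1/10 s, in which the tool goes at most 50 mm and 8.59 degrees, less where a joint would pass 70% of its speed; a pose out of reach is approached as far as the arm can. A call with a number of a shift or a turn outside -1 to 1 is refused whole. A call with a gripper value outside its range is refused whole. The fingers move at their own pace and stop on an object; the grip force is fixed at half the most. Time passes only in rows, so rows that repeat a pose let the fingers close. It gives the time, the measured TCP pose, the force, the opening and the grip force at its end, in the units of the state.
- observe(): the state, without advancing time (a new reading comes with each control period).
- capture(name): name is "side" or "top" or "wrist"; returns the picture (400x640x3 uint8, red, green, blue); there is no depth.
- calibration(name): a dict with "fx", "fy", "cx", "cy" (pixels), "R" (3x3) and "t" (3): a world point X has camera coordinates R X + t. Camera axes: x right, y down, z forward; pixel columns grow to the right and rows downward; lengths in mm; the calibration is good to about 2 mm. The wrist camera is an equidistant fisheye: a pixel r from the principal point sees the ray r / f radians off the axis. A picture is of the moment at which its call begins: read the wrist's pose just before it. calibration takes no time and is no camera call; for the wrist camera it gives the pose at the moment of the call.
- finish_job(): hands the job in; it is judged then, once.
The state is a dict: "clock": time; "joint_pos": joint angles; "joint_velocities": joint speeds; "tau": joint torques, N m; "tool_pos": TCP position; "tcp_rot": TCP orientation; "force": force on the tool from outside, world axes, zero at the start; "ft_torque": the same for the moment, N m; "grip_width": opening from 0.0 (shut) to 1.0 (fully open); "grip_force": force on a finger pad.
Only numpy, scipy, OpenCV 4.12 (cv2) and the standard library are available. Lean on these libraries where they do the work, as an engineer would, in place of code of your own. Each camera call takes 0.05 s, during which the arm holds its last target. There are 200 camera calls.

### The job

Press the round key fully down and let it up to zero the strap-pull gauge, then pull the gauge's stirrup out until the pointer stands between the two long lines on its scale, never going past the second line, and hold it there for two seconds. Ease the stirrup fully home under control without letting it snap back, then press the long bar key fully down and let it up to store the reading. Press one key at a time, leave the square key alone, and do not disturb the other things on the desk.

Things in the scene. Friction and masses are not known exactly. Their poses are not given: they have to be found in the camera images.
- gauge: strap-pull gauge, fixed: dark steel bed 360 x 90 x 12 mm, tower 55 x 90 x 130 mm on its +x end; origin under the bed's centre, x runs along the bed to the tower, z up. In front of the tower an aluminium scale housing 135 x 60 mm, top 58 mm above the desk. A steel stirrup (flat loop) comes out of the housing's front and is pulled along the gauge's -x
- bar_inner (a point): middle of the inner (housing-side) face of the stirrup's cross bar, 49 mm above the desk; bar 10 mm thick along the pull, 82 mm long, 38 to 60 mm above the desk. Open space inside the loop, from bar to housing front: 60 mm along the pull at rest (more when pulled), 66 mm across, over the bed's top (12 mm above the desk)
- pointer (a point): top middle of the pointer, the thin steel bridge (4 mm wide along the scale) over the housing that is part of the stirrup, 69 mm above the desk
- zone (a point): point on the white scale, on the housing's top, midway between the two long black lines across the scale, 14 mm apart (short ticks outside them). It moves with the housing, which a sprung anchor of unknown tension lets creep 20 to 40 mm along the pull: only the pointer over the scale (or the felt force) tells how hard the pull is
- stirrup (a joint): how far the stirrup is drawn out of the housing, m: 0 at rest, sprung back; pointer over the first line at 0.043, mid zone at 0.050 (12 N), second line (farther from the tower) at 0.057, mechanical stop at 0.085; spring 240 N/m
- console: key console, fixed: aluminium plate 90 x 180 x 12 mm, origin under its centre; three black key units (54 x 52 x 28 mm) stand on it in a row along its y, 57 mm apart, in any order, each with one aluminium spring key on top
- round_top (a point): centre of the top face of the round key (round, 28 mm across), 52 mm above the desk at rest, 12 mm above its unit
- round_key (a joint): travel of the round key, m: 0 up, 0.006 fully down (about 5 N)
- square_top (a point): centre of the top face of the square key (square, 25 x 25 mm), 52 mm above the desk at rest, 12 mm above its unit
- square_key (a joint): travel of the square key, m: 0 up, 0.006 fully down (about 5 N)
- bar_top (a point): centre of the top face of the bar key (long narrow bar, 42 mm along the console's x and 14 mm along its y), 52 mm above the desk at rest, 12 mm above its unit
- bar_key (a joint): travel of the bar key, m: 0 up, 0.006 fully down (about 5 N)
- tray: bystander: white ceramic tray, 130 x 190 x 22 mm; origin at the centre of its underside
- tweezers: bystander: steel tweezers, 130 mm, lying in the tray; origin at the centre of its underside
- opener: bystander: blue plastic case-back opener, 120 x 50 x 22 mm; origin at the centre of its underside
- stand: bystander: clear acrylic stand carrying a watch head, 80 x 80 x 75 mm; origin at the centre of its underside
- loupe: bystander: black eye loupe, 40 mm wide and 34 mm high; origin at the centre of its underside
- watch_box: bystander: closed wooden watch box, 85 x 85 x 45 mm; origin at the centre of its underside

How it is judged (in metres and radians):
On the way, in this order (a step that is already met when the one before it is completed fails the run):
1. the round key is pressed (at least 4.5 mm) with the stirrup at rest (value of joint round_key above 0.0045 m and value of joint stirrup below 0.004 m), for 0.05 s.
2. the pointer is held between the two long lines (drawn out 42 to 58 mm) for 1.5 s with the keys up (value of joint stirrup between 0.042 and 0.058 m and value of joint each of round_key, bar_key below 0.0015 m), for 1.5 s.
3. the stirrup is fully home again (within 4 mm) (value of joint stirrup below 0.004 m), for 0.2 s.
4. the long bar key is pressed (at least 4.5 mm) with the stirrup home (value of joint bar_key above 0.0045 m and value of joint stirrup below 0.004 m), for 0.05 s.
At the end, for the whole second after the job is handed in: the stirrup is home (within 4 mm), all three keys are up (within 1.5 mm), everything else lies where it was (within 25 mm) (value of joint stirrup below 0.004 m and value of joint each of round_key, square_key, bar_key below 0.0015 m); the robot touches nothing.
It fails at once if the pointer goes well past the second line (beyond 62 mm) (value of joint stirrup above 0.062 m).
It fails at once if the stirrup snaps back (faster than 0.4 m/s) (velocity of joint stirrup below -0.4 m/s).
It fails at once if the square key is pressed (value of joint square_key above 0.003 m).
It fails at once if the bar key is pressed while the round key is down or the stirrup is drawn out (value of joint bar_key above 0.003 m and (value of joint round_key above 0.003 m or value of joint stirrup above 0.01 m)).
It fails at once if another thing on the desk is moved by more than 25 mm (distance of any of tray, tweezers, opener, stand, loupe, watch_box from where it was at the start of the episode above 0.025 m).
It also fails if it takes over 59 s, if anything falls off the work surface, if the arm or the gripper's body presses on something with over 40 N, if the wrist force passes 120 N, or if a joint passes its speed limit or range.

## Working session

There is one attempt and no reset: what is moved stays moved. The work goes in short steps, Python scripts to look and compute and a shell command to move; the robot and the scene stay as the last step left them, time stands still between calls to the robot, and variables do not carry over. Pictures are saved under pics/ and viewed, at most 10 in all, crops included, and the job is handed in when it is done.

```bash
mkdir -p pics; ls; python3 - <<'E'
from bench import *
import cv2,numpy as np
s=observe();print(s)
for n in("top","side"):
    im=capture(n);cv2.imwrite(f"pics/{n}0.png",im[:,:,::-1])
    c=calibration(n);print(n,c)
E
```

```text
pics
{'clock': 0.0, 'joint_pos': array([ 1.10501700e+00,  1.51001243e-01,  1.43800170e+00, -1.29878466e-05,
        1.55379499e+00, -1.34006871e-01]), 'joint_velocities': array([ 5.78693573e-04, -5.04733158e-04,  1.31836478e-03,  1.35054607e-03,
       -6.54637172e-06, -4.74180941e-04]), 'tau': array([-1.87682019e-05, -7.13075781e+01, -5.70878720e+01, -1.00290310e-04,
        8.99277278e-03, -1.59672203e-05]), 'tool_pos': array([187.2189961 , 543.44355745, 249.68136359]), 'tcp_rot': array([ 1.65126313e-01,  9.86272243e-01, -5.77659025e-04, -1.71826969e-04]), 'force': array([ 0.52971171, -0.97968733,  0.1042503 ]), 'ft_torque': array([-0.01365979,  0.00026797,  0.00608152]), 'grip_force': 0.0, 'grip_width': 1.0006388388166765}
top {'fx': 373.6527426315818, 'fy': 373.6527426315818, 'cx': 320.3314214639065, 'cy': 198.71446163651396, 'R': array([[ 0.0136178 , -0.99986947, -0.00869447],
       [-0.99741741, -0.01297013, -0.07064192],
       [ 0.07051993,  0.009634  , -0.99746385]]), 't': array([  59.07543775,  548.11625311, 1178.81986327])}
side {'fx': 403.54306491379214, 'fy': 403.54306491379214, 'cx': 329.21299739833006, 'cy': 198.08433807620054, 'R': array([[ 0.87508906, -0.48388404, -0.00868137],
       [-0.36400889, -0.64626559, -0.67069987],
       [ 0.31893049,  0.59008222, -0.74167804]]), 't': array([-463.7364065 ,  265.07837994,  948.29866573])}
```

View pics/top0.png

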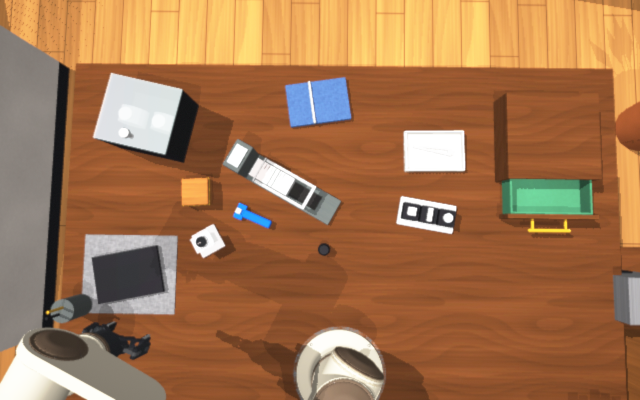

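View pics/side0.png

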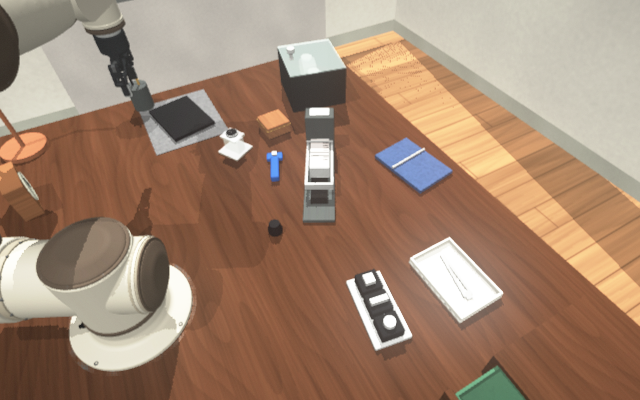

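The top view shows the console at (428,214), with the square key at ~(412,212), the bar key at ~(430,214) and the round key at ~(448,217). The gauge runs from its tower at (238,155) to its front end at (330,210). The loupe is at (324,249) and the opener at (252,215). Next I'll make zoomed crops.

```bash
cat > h.py <<'E'
import numpy as np
from bench import *
def ray(n,u,v):
    c=calibration(n);R=np.array(c['R']);t=np.array(c['t'])
    d=np.array([(u-c['cx'])/c['fx'],(v-c['cy'])/c['fy'],1.])
    return -R.T@t,R.T@d
def onz(n,u,v,z):
    o,d=ray(n,u,v);return o+d*(z-o[2])/d[2]
def proj(n,X):
    c=calibration(n);p=np.array(c['R'])@X+np.array(c['t']);return c['fx']*p[0]/p[2]+c['cx'],c['fy']*p[1]/p[2]+c['cy']
E
python3 - <<'E'
import cv2,numpy as np
t=cv2.imread("pics/top0.png");s=cv2.imread("pics/side0.png")
def crop(im,x,y,w,h,k): return cv2.resize(im[y:y+h,x:x+w],None,fx=k,fy=k,interpolation=cv2.INTER_CUBIC)
a=crop(t,220,135,130,100,3);a2=crop(t,390,190,75,50,5)
b=crop(s,290,100,60,125,4)[:300,:];
W=np.zeros((600,800,3),np.uint8)
W[:300,:390]=a;W[:250,400:775]=a2
c=crop(s,340,260,80,95,3);W[305:305+285,:240]=c
d=crop(s,295,100,50,125,2.3);
d=crop(s,295,130,50,95,3);W[305:590,260:410]=d
cv2.imwrite("pics/z.png",W)
E
```

```text
(no output)
```

View pics/z.png

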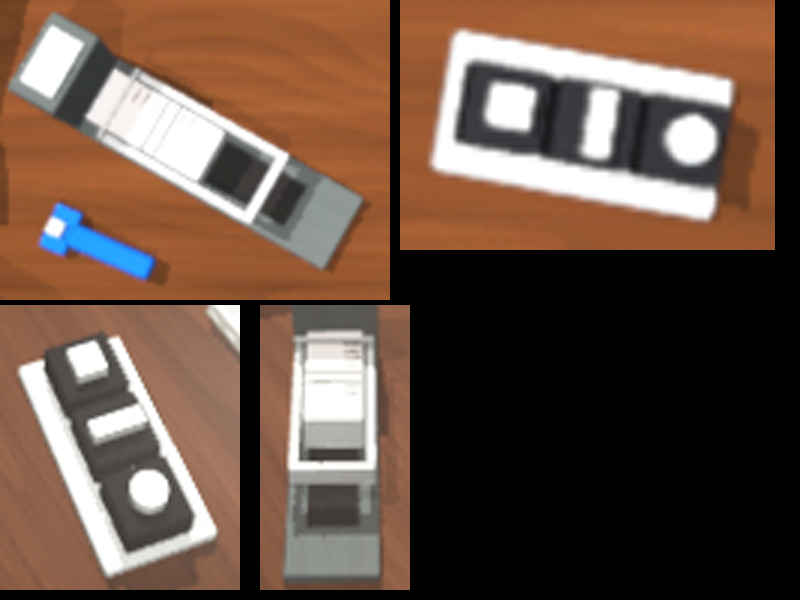

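```bash
cat >> h.py <<'E'
from scipy.spatial.transform import Rotation as Ro
def need(X,axis=None):
    """shift in tool axes/150mm from measured pose to TCP X; spin to bring tool x on +-axis (yaw rad)"""
    s=observe();R=Ro.from_quat(s['tcp_rot']).as_matrix();d=R.T@(np.array(X)-s['tool_pos'])
    print('shift',d.round(1),'rows',(d/150).round(3))
    if axis is not None:
        a=R.T@np.array([np.cos(axis),np.sin(axis),0]);w=np.degrees(np.arctan2(a[1],a[0]))
        print('spin for +x',round(w,1),w/60,' for -x',(w+360)%360-180,((w+360)%360-180)/60)
E
python3 - <<'E'
import cv2
from h import *
im=cv2.imread("pics/top0.png");m=(im[190:245,390:470].min(2)>225).astype(np.uint8)
n,l,st,ce=cv2.connectedComponentsWithStats(m)
for i in range(1,n):
    if st[i][4]>15:print(st[i],ce[i]+[390,190])
P=lambda x,y,z:onz('top',220+(x+.5)/3-.5,135+(y+.5)/3-.5,z)
K=lambda x,y,z:onz('top',390+(x-400+.5)/5-.5,190+(y+.5)/5-.5,z)
print('keys sq,bar,rd',K(511,106,52),K(600,125,52),K(692,140,52))
S=lambda x,y,z:onz('side',340+(x+.5)/3-.5,260+(y-305+.5)/3-.5,z)
print('side keys',S(88,361,52),S(117,421,52),S(149,490,52))
br=P(120,103,69);bo=(P(288,153,60)+P(250,221,60))/2
print('bridge',br,'bar outer mid',bo,'len',np.linalg.norm(P(288,153,60)-P(250,221,60)))
print('bed end',P(363,200,12),P(326,268,12),(P(363,200,12)+P(326,268,12))/2)
print('tower end',(P(54,13,130)+P(10,88,130))/2)
d=br-bo;print('yaw bridge-bar',np.arctan2(d[1],d[0]))
e=P(363,200,12);f=P(326,268,12);print('yaw end edge',np.arctan2(*(e-f)[:2][::-1])+np.pi/2)
be=(e+f)/2;t=(P(54,13,130)+P(10,88,130))/2;d=t-be;print('yaw tower',np.arctan2(d[1],d[0]),np.linalg.norm(d[:2]))
# side view bar
G=lambda x,y,z:onz('side',295+(x-260+.5)/3-.5,130+(y-305+.5)/3-.5,z)
print('side bar outer top',(G(288,470,60)+G(376,470,60))/2,'bridge',(G(290,340,69)+G(373,340,69))/2,'bed end',(G(285,578,12)+G(380,578,12))/2)
print(Ro.from_quat(observe()['tcp_rot']).as_matrix().round(3),finger_overhang)
E
```

```text
[  7   7  59  36 596] [423.67449664 214.72818792]
[18 17  9  9 66] [411.72727273 210.72727273]
[37 18  6 13 65] [429.6        214.10769231]
[54 23  9  9 64] [447.90625  217.265625]
keys sq,bar,rd [ 511.050294   -218.62540536   52.        ] [ 499.98575185 -273.70193593   52.        ] [ 491.4488914  -330.53440686   52.        ]
side keys [ 513.37364647 -222.81053593   52.        ] [ 504.49275655 -276.72883254   52.        ] [ 494.20815746 -333.55771566   52.        ]
bridge [633.59093347 255.00426675  69.        ] bar outer mid [549.38489248 100.11347989  60.        ] len 80.60430378442109
bed end [540.20862867   0.75068257  12.        ] [466.74453434  39.63071855  12.        ] [503.47658151  20.19070056  12.        ]
tower end [675.444603   332.08030026 130.        ]
yaw bridge-bar 1.0728430952250503
yaw end edge 1.0840323439184978
yaw tower 1.0668983286268723 356.15744105339246
side bar outer top [549.97818496  96.58181978  60.        ] bridge [633.02039703 253.74743778  69.        ] bed end [506.40970599  16.31913616  12.        ]
[[-0.945  0.326 -0.   ]
 [ 0.326  0.945 -0.001]
 [ 0.    -0.001 -1.   ]] 19.0
```

Measured positions: round key ≈ (493,-331), bar key ≈ (503,-275), gauge yaw ≈ 1.07 rad, bar_inner ≈ (555,107). I'll move towards the round key first, shutting the gripper and turning it to the gauge axis on the way.

```bash
python3 -m creep '[{"offset":[-0.85,-1,0],"spin":1,"gripper":0},{"offset":[-0.85,-1,0],"spin":1,"gripper":0},{"offset":[-0.85,-1,0],"spin":1,"gripper":0},{"offset":[-0.85,-1,0],"spin":1,"gripper":0},{"offset":[-0.85,-1,0],"spin":1,"gripper":0},{"offset":[-0.85,-1,0],"spin":1,"gripper":0},{"offset":[-0.85,-1,0],"spin":1,"gripper":0}]'; python3 -c "
from h import *
need([493,-331,150],1.07)"
```

```text
clock: 0.8
tool_pos: [259.2, 359.8, 250.3]
tcp_rot: [0.639, 0.769, -0.0, -0.0]
force: [0.9, -0.1, 0.9]
grip_width: -0.002
grip_force: 0.0
shift [-722.   103.1  100.3] rows [-4.813  0.687  0.669]
spin for +x 39.3 0.6544758139697243  for -x -140.73145116181655 -2.345524186030276
```

```bash
python3 -m creep '[{"offset":[-1,0.5,0],"spin":0.654,"gripper":0},{"offset":[-1,0.5,0],"spin":0.654,"gripper":0},{"offset":[-1,0.5,0],"spin":0.654,"gripper":0},{"offset":[-1,0.5,0],"spin":0.654,"gripper":0},{"offset":[-1,0.5,0],"spin":0.654,"gripper":0}]'; python3 -c "
from h import *
need([493,-331,150],1.07)"
```

```text
clock: 1.3
tool_pos: [362.5, 225.3, 250.0]
tcp_rot: [0.861, 0.509, -0.0, 0.0]
force: [-0.7, 0.4, -0.1]
grip_width: -0.0
grip_force: 0.0
shift [-424.5  382.3  100.3] rows [-2.83   2.549  0.669]
spin for +x -0.1 -0.0017342068512258156  for -x 179.89594758892645 2.998265793148774
```

```bash
R='' ; python3 -m creep '[{"offset":[-1,0.9,0],"spin":0,"gripper":0},{"offset":[-1,0.9,0],"spin":0,"gripper":0},{"offset":[-1,0.9,0],"spin":0,"gripper":0},{"offset":[-1,0.9,0],"spin":0,"gripper":0},{"offset":[-1,0.9,0],"spin":0,"gripper":0}]' >/dev/null; python3 -m creep '[{"offset":[-1,0.9,0.3],"spin":0,"gripper":0},{"offset":[-1,0.9,0.3],"spin":0,"gripper":0},{"offset":[-1,0.9,0.3],"spin":0,"gripper":0},{"offset":[-1,0.9,0.3],"spin":0,"gripper":0},{"offset":[-1,0.9,0.3],"spin":0,"gripper":0}]'>/dev/null;  python3 -m creep '[{"offset":[-0.83,0.75,0.37],"spin":0,"gripper":0},{"offset":[-0.83,0.75,0.37],"spin":0,"gripper":0},{"offset":[-0.83,0.75,0.37],"spin":0,"gripper":0},{"offset":[-0.83,0.75,0.37],"spin":0,"gripper":0},{"offset":[-0.83,0.75,0.37],"spin":0,"gripper":0},{"offset":[-0.83,0.75,0.37],"spin":0,"gripper":0}]'; python3 - <<'E'
from h import *
import cv2
need([493,-331,100],1.07)
c=calibration('wrist');im=capture('wrist');cv2.imwrite('pics/w1.png',im[:,:,::-1])
print({k:np.round(v,3) for k,v in c.items()})
E
```

```text
clock: 2.9
tool_pos: [497.2, -327.2, 149.2]
tcp_rot: [0.858, 0.513, -0.0, -0.001]
force: [0.7, 0.6, 0.3]
grip_width: 0.001
grip_force: 0.0
shift [-5.4 -1.8 49.2] rows [-0.036 -0.012  0.328]
spin for +x 0.4 0.007056264278883183  for -x -179.576624143267 -2.992943735721117
{'fx': np.float64(309.707), 'fy': np.float64(309.707), 'cx': np.float64(317.739), 'cy': np.float64(202.254), 'R': array([[ 0.881, -0.472, -0.002],
       [-0.451, -0.844,  0.29 ],
       [-0.139, -0.255, -0.957]]), 't': array([-592.07 ,  -61.192,  268.625])}
```

View pics/w1.png

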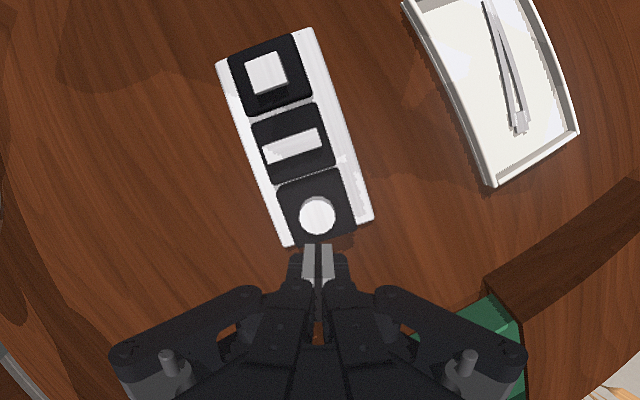

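In the wrist view the round key is at (317,216), the bar key at (293,147) and the square key at (267,70). The shut fingertips are at about (318,262). I'll refine the key positions with the fisheye model.

```bash
cat >> h.py <<'E'
def wz(c,u,v,z):
    R=np.array(c['R']);t=np.array(c['t']);p=np.array([u-c['cx'],v-c['cy']])/c['fx'];r=np.linalg.norm(p)+1e-9
    d=R.T@np.array([*(p/r*np.sin(r)),np.cos(r)]);o=-R.T@t;return o+d*(z-o[2])/d[2]
E
python3 - <<'E'
from h import *
import cv2
c=calibration('wrist');im=capture('wrist')
m=(im[:,:,:].min(2)>200).astype(np.uint8)
n,l,st,ce=cv2.connectedComponentsWithStats(m)
for i in range(1,n):
    if 300<st[i][4]<3000: print(st[i],ce[i].round(1),wz(c,*ce[i],52).round(1))
for u,v in((317,216),(292,145),(267,70)): print(wz(c,u,v,52).round(1))
E
```

```text
[528   0  51 135 390] [555.8  65.2] [ 741.8 -309.2   52. ]
[ 245   52   42   42 1087] [265.6  72.3] [ 512.3 -219.3   52. ]
[ 216   59   78  188 2341] [253.4 153.1] [ 475.7 -266.3   52. ]
[ 263  129   59   35 1011] [291.4 145.9] [ 502.8 -275.3   52. ]
[498 132  78  53 419] [537.  157.9] [ 686.2 -375.8   52. ]
[300 201  35  33 923] [316.6 216.9] [ 493.3 -331.4   52. ]
[ 493.9 -330.9   52. ]
[ 503.5 -274.9   52. ]
[ 514.  -218.4   52. ]
```

```bash
python3 -m creep '[{"offset":[-0.036,-0.012,0.2],"spin":0,"gripper":0},{"offset":[-0.036,-0.012,0.4],"spin":0,"gripper":0},{"offset":[-0.036,-0.012,0.49],"spin":0,"gripper":0},{"offset":[-0.036,-0.012,0.49],"spin":0,"gripper":0},{"offset":[-0.036,-0.012,0.49],"spin":0,"gripper":0}]';python3 -m creep '[{"offset":[0,0,0.03],"spin":0,"gripper":0},{"offset":[0,0,0.045],"spin":0,"gripper":0},{"offset":[0,0,0.06],"spin":0,"gripper":0},{"offset":[0,0,0.067],"spin":0,"gripper":0},{"offset":[0,0,0.067],"spin":0,"gripper":0},{"offset":[0,0,0.067],"spin":0,"gripper":0}]'; python3 -c "
from h import *
need([493.3,-331.4,64],1.07)"
```

```text
clock: 3.5
tool_pos: [493.6, -331.5, 77.7]
tcp_rot: [0.858, 0.513, 0.0, 0.001]
force: [-0.2, 0.4, 1.1]
grip_width: 0.001
grip_force: 0.0
clock: 4.1
tool_pos: [493.3, -331.8, 66.6]
tcp_rot: [0.858, 0.513, 0.0, 0.0]
force: [3.0, -0.9, 4.6]
grip_width: -0.003
grip_force: 1.9
shift [ 0.3 -0.2  2.6] rows [ 0.002 -0.001  0.018]
spin for +x 0.4 0.007329332807008639  for -x -179.5602400315795 -2.9926706671929915
```

Nearly down: 4.6 N at z 66.6. I'll press a little further, then let it up.

```bash
python3 -m creep '[{"offset":[0,0,0.012],"spin":0,"gripper":0},{"offset":[0,0,0.02],"spin":0,"gripper":0},{"offset":[0,0,0.02],"spin":0,"gripper":0},{"offset":[0,0,0.02],"spin":0,"gripper":0}]'
```

```text
clock: 4.5
tool_pos: [493.5, -331.9, 64.7]
tcp_rot: [0.858, 0.513, 0.0, 0.001]
force: [-1.1, 2.8, 20.8]
grip_width: -0.003
grip_force: 10.5
```

The key bottomed out at 20.8 N. I'll lift off and go to the gauge.

```bash
python3 -m creep '[{"offset":[0,0,-0.06],"spin":0,"gripper":0},{"offset":[0,0,-0.2],"spin":0,"gripper":0},{"offset":[0,0,-0.5],"spin":0,"gripper":0},{"offset":[0,0,-0.8],"spin":0,"gripper":0},{"offset":[0,0,-0.8],"spin":0,"gripper":0}]'; python3 -c "
from h import *
need([568,131.5,140],1.07)"
```

```text
clock: 5.0
tool_pos: [494.3, -332.7, 189.3]
tcp_rot: [0.858, 0.513, 0.001, 0.004]
force: [0.5, -0.9, 0.6]
grip_width: -0.002
grip_force: 0.0
shift [ 443.9 -155.1   47.3] rows [ 2.96  -1.034  0.315]
spin for +x 0.4 0.007405517416234271  for -x -179.55566895502596 -2.9925944825837663
```

```bash
python3 -m creep '[{"offset":[1,-0.35,0],"spin":0,"gripper":0},{"offset":[1,-0.35,0],"spin":0,"gripper":0},{"offset":[1,-0.35,0],"spin":0,"gripper":0},{"offset":[1,-0.35,0],"spin":0,"gripper":0}]' >/dev/null; python3 -m creep '[{"offset":[1,-0.35,0],"spin":0,"gripper":0},{"offset":[1,-0.35,0],"spin":0,"gripper":0},{"offset":[1,-0.35,0],"spin":0,"gripper":0},{"offset":[1,-0.35,0],"spin":0,"gripper":0}]' >/dev/null; python3 -m creep '[{"offset":[0.9,-0.33,0.2],"spin":0.007,"gripper":0},{"offset":[0.9,-0.33,0.2],"spin":0.007,"gripper":0},{"offset":[0.9,-0.33,0.2],"spin":0.007,"gripper":0},{"offset":[0.9,-0.33,0.2],"spin":0.007,"gripper":0},{"offset":[0.9,-0.33,0.2],"spin":0.007,"gripper":0},{"offset":[0.9,-0.33,0.2],"spin":0.007,"gripper":0}]'; python3 - <<'E'
from h import *
import cv2
need([568,131.5,100],1.07)
c=calibration('wrist');im=capture('wrist');cv2.imwrite('pics/w2.png',im[:,:,::-1])
np.savez('w2.npz',**c)
E
```

```text
clock: 6.4
tool_pos: [562.9, 123.6, 153.2]
tcp_rot: [0.86, 0.51, -0.0, 0.0]
force: [0.6, -0.1, -0.0]
grip_width: 0.004
grip_force: 0.0
shift [ 9.4  0.7 53.2] rows [0.063 0.004 0.355]
spin for +x -0.0 -0.0002648287227792121  for -x 179.98411027663326 2.999735171277221
```

View pics/w2.png

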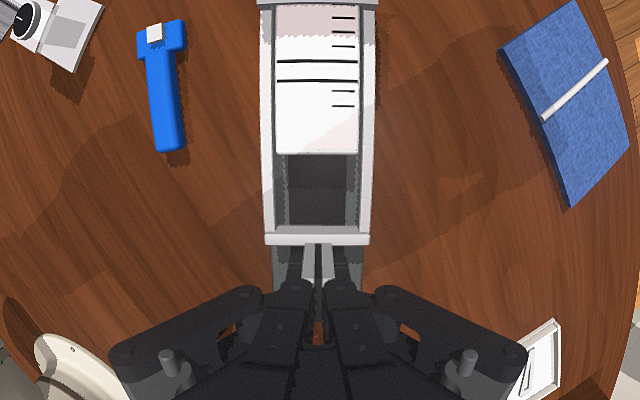

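The wrist view shows the loop clearly. The stirrup bar is at v≈234–245 (u 264–370), the housing front edge at v≈154 and the two long lines at v≈61 and 80. The bridge (pointer) is at v≈2.

```bash
python3 - <<'E'
from h import *
c=dict(np.load('w2.npz'))
bi=wz(c,317,234,60);hf=wz(c,317,154,58);print('bar inner',bi,'ends',wz(c,264,240,60),wz(c,370,240,60))
print('bar outer',wz(c,317,244,60),'front',hf,'lines',wz(c,317,61,58),wz(c,317,80,58),'ptr',wz(c,317,2,69))
d=np.array([np.cos(1.07),np.sin(1.07),0]);print('gap',(hf-bi)@d)
X=bi+28*d;X[2]=46;need(X,1.07);print(X)
E
```

```text
bar inner [553.22725929 108.00396109  60.        ] ends [514.64879278 122.9822908   60.        ] [586.66882023  83.73383361  60.        ]
bar outer [549.2088791  100.65626353  60.        ] front [582.26032628 161.1318979   58.        ] lines [614.07650638 219.39909027  58.        ] [607.51559847 207.37829559  58.        ] ptr [633.64346854 255.1923834   69.        ]
gap 60.543331862961885
shift [  9.8  -1.2 107.4] rows [ 0.066 -0.008  0.716]
spin for +x -0.1 -0.000867228637898394  for -x 179.9479662817261 2.9991327713621017
[566.6707377  132.56557521  46.        ]
```

```bash
python3 -m creep '[{"offset":[0.066,-0.008,0.1],"spin":0,"gripper":0},{"offset":[0.066,-0.008,0.25],"spin":0,"gripper":0},{"offset":[0.066,-0.008,0.4],"spin":0,"gripper":0},{"offset":[0.066,-0.008,0.5],"spin":0,"gripper":0},{"offset":[0.066,-0.008,0.6],"spin":0,"gripper":0},{"offset":[0.066,-0.008,0.7],"spin":0,"gripper":0},{"offset":[0.066,-0.008,0.72],"spin":0,"gripper":0},{"offset":[0.066,-0.008,0.72],"spin":0,"gripper":0}]'; python3 - <<'E'
from h import *
import cv2
c=calibration('wrist');im=capture('wrist');cv2.imwrite('pics/w3.png',im[:,:,::-1])
d=np.array([np.cos(1.07),np.sin(1.07),0]);s=observe()
print(s['force'],'tcp rel bar_inner',(s['tool_pos']-[553.2,108,60])@d)
E
```

```text
clock: 7.25
tool_pos: [566.5, 133.9, 44.9]
tcp_rot: [0.86, 0.51, -0.0, -0.0]
force: [-0.3, -0.8, 1.0]
grip_width: 0.0
grip_force: 0.0
[-0.69595966 -0.02100909  1.10724041] tcp rel bar_inner 29.37373584932894
```

View pics/w3.png

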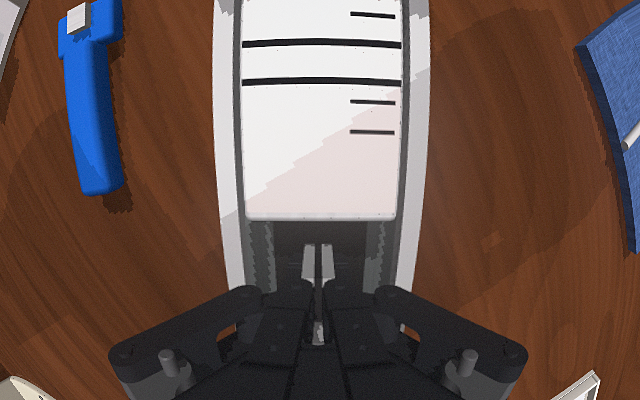

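The fingers are inside the loop, centred, with the lines at v≈43 and 82 and the housing front edge at v≈218. The pointer moves with the gripper, so I can get the draw from the front edge's distance to the TCP, cross-checked by force. Now the first pull.

```bash
cat > m.py <<'E'
from h import *
import cv2,sys
d=np.array([np.cos(1.07),np.sin(1.07),0])
c=calibration('wrist');im=capture('wrist')
g=im[:236].astype(float).mean(2)
p=np.hstack([g[:,262:290],g[:,345:375]]).mean(1)
v=next((v for v in range(234,5,-1) if p[v]>140),None)
s=observe();F=s['force']@d
hf=wz(c,318,v+.5,58);gap=(hf-s['tool_pos'])@d
print('F.d',F.round(2),'edge v',v,'front-TCP',gap.round(1),'q if contact',(gap-11-60.5).round(1),'q by force',(F/.24).round(1),'front moved',((hf-[582.26,161.13,58])@d).round(1),'tcp travel',((s['tool_pos']-[566.5,133.9,0])@d).round(1), 'vel',np.abs(s['joint_velocities']).max().round(3))
E
python3 m.py
python3 -m creep '[{"offset":[-0.04,0,0],"spin":0,"gripper":0},{"offset":[-0.08,0,0],"spin":0,"gripper":0},{"offset":[-0.1,0,0],"spin":0,"gripper":0},{"offset":[-0.12,0,0],"spin":0,"gripper":0},{"offset":[-0.14,0,0],"spin":0,"gripper":0},{"offset":[-0.16,0,0],"spin":0,"gripper":0},{"offset":[-0.18,0,0],"spin":0,"gripper":0},{"offset":[-0.2,0,0],"spin":0,"gripper":0},{"offset":[-0.2,0,0],"spin":0,"gripper":0}]'; python3 m.py
```

```text
F.d 0.43 edge v 220 front-TCP 31.6 q if contact -39.9 q by force 1.8 front moved 0.4 tcp travel 0.3 vel 0.007
clock: 8.25
tool_pos: [552.2, 107.5, 45.3]
tcp_rot: [0.86, 0.51, 0.0, 0.0]
force: [1.6, 1.8, 1.0]
grip_width: -0.001
grip_force: 1.5
F.d 2.92 edge v 141 front-TCP 61.8 q if contact -9.7 q by force 12.2 front moved 0.4 tcp travel -29.9 vel 0.004
```

The sign in my formula was wrong: q = gap − 49.5 = 12.3 mm, which matches the force (12.2). I'll fix it and keep pulling.

```bash
sed -i 's/gap-11-60.5/gap+11-60.5/' m.py
python3 -m creep '[{"offset":[-0.02,0,0],"spin":0,"gripper":0},{"offset":[-0.04,0,0],"spin":0,"gripper":0},{"offset":[-0.06,0,0],"spin":0,"gripper":0},{"offset":[-0.08,0,0],"spin":0,"gripper":0},{"offset":[-0.1,0,0],"spin":0,"gripper":0},{"offset":[-0.12,0,0],"spin":0,"gripper":0},{"offset":[-0.14,0,0],"spin":0,"gripper":0},{"offset":[-0.16,0,0],"spin":0,"gripper":0},{"offset":[-0.17,0,0],"spin":0,"gripper":0},{"offset":[-0.17,0,0],"spin":0,"gripper":0}]'; python3 m.py
```

```text
clock: 9.3
tool_pos: [540.0, 85.3, 45.4]
tcp_rot: [0.86, 0.51, 0.0, -0.0]
force: [2.9, 6.7, 1.3]
grip_width: 0.0
grip_force: 3.8
F.d 7.56 edge v 90 front-TCP 80.2 q if contact 30.7 q by force 31.5 front moved -6.5 tcp travel -55.3 vel 0.003
```

```bash

python3 -m creep '[{"offset":[-0.02,0,0],"spin":0,"gripper":0},{"offset":[-0.04,0,0],"spin":0,"gripper":0},{"offset":[-0.06,0,0],"spin":0,"gripper":0},{"offset":[-0.08,0,0],"spin":0,"gripper":0},{"offset":[-0.1,0,0],"spin":0,"gripper":0},{"offset":[-0.11,0,0],"spin":0,"gripper":0},{"offset":[-0.11,0,0],"spin":0,"gripper":0},{"offset":[-0.11,0,0],"spin":0,"gripper":0}]'; python3 m.py
```

```text
clock: 10.15
tool_pos: [532.2, 71.1, 45.4]
tcp_rot: [0.86, 0.51, 0.0, -0.0]
force: [3.9, 7.8, 0.8]
grip_width: -0.003
grip_force: 4.7
F.d 8.98 edge v 70 front-TCP 87.5 q if contact 38.0 q by force 37.4 front moved -15.5 tcp travel -71.5 vel 0.001
```

```bash

python3 -m creep '[{"offset":[-0.02,0,0],"spin":0,"gripper":0},{"offset":[-0.04,0,0],"spin":0,"gripper":0},{"offset":[-0.06,0,0],"spin":0,"gripper":0},{"offset":[-0.08,0,0],"spin":0,"gripper":0},{"offset":[-0.08,0,0],"spin":0,"gripper":0},{"offset":[-0.08,0,0],"spin":0,"gripper":0}]'; python3 m.py
```

```text
clock: 10.8
tool_pos: [526.4, 60.6, 45.3]
tcp_rot: [0.86, 0.51, 0.0, -0.0]
force: [4.6, 8.9, 1.0]
grip_width: 0.002
grip_force: 5.3
F.d 9.9 edge v 56 front-TCP 92.7 q if contact 43.2 q by force 41.2 front moved -22.2 tcp travel -83.5 vel 0.002
```

```bash

python3 -m creep '[{"offset":[-0.02,0,0],"spin":0,"gripper":0},{"offset":[-0.04,0,0],"spin":0,"gripper":0},{"offset":[-0.06,0,0],"spin":0,"gripper":0},{"offset":[-0.08,0,0],"spin":0,"gripper":0},{"offset":[-0.08,0,0],"spin":0,"gripper":0},{"offset":[-0.08,0,0],"spin":0,"gripper":0}]'; python3 m.py; python3 - <<'E'
import cv2
from h import *
t=capture('top');cv2.imwrite('pics/top2.png',cv2.resize(t[130:230,215:365],None,fx=5,fy=5,interpolation=cv2.INTER_CUBIC)[:,:,::-1])
E
```

```text
clock: 11.45
tool_pos: [520.6, 50.2, 45.3]
tcp_rot: [0.86, 0.51, 0.001, -0.0]
force: [5.0, 11.1, 1.7]
grip_width: 0.002
grip_force: 6.0
F.d 10.89 edge v 42 front-TCP 98.0 q if contact 48.5 q by force 45.4 front moved -28.8 tcp travel -95.4 vel 0.002
```

View pics/top2.png

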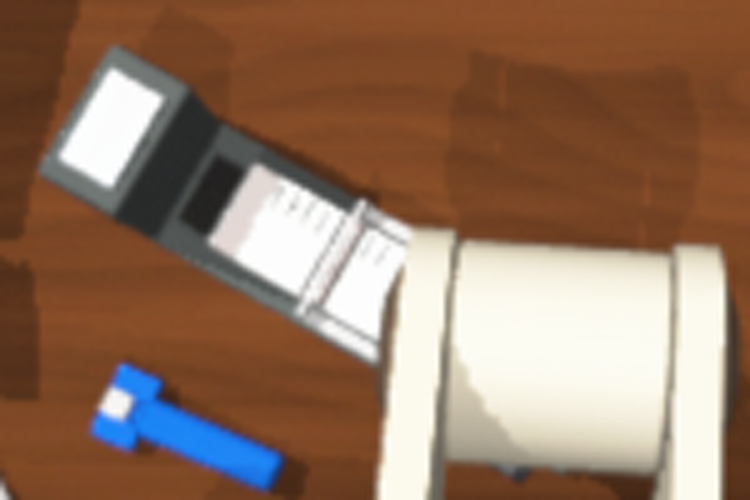

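In the top view the pointer (the bridge, at about (335,258)) lies over the pair of long lines, past the three near ticks and before the two far ones. That agrees with q ≈ 47±2. I'll nudge 2 mm further and hold.

```bash

python3 -m creep '[{"offset":[-0.015,0,0],"spin":0,"gripper":0},{"offset":[-0.015,0,0],"spin":0,"gripper":0},{"offset":[-0.015,0,0],"spin":0,"gripper":0},{"offset":[-0.015,0,0],"spin":0,"gripper":0},{"offset":[-0.015,0,0],"spin":0,"gripper":0},{"offset":[-0.015,0,0],"spin":0,"gripper":0},{"offset":[-0.015,0,0],"spin":0,"gripper":0},{"offset":[-0.015,0,0],"spin":0,"gripper":0},{"offset":[-0.015,0,0],"spin":0,"gripper":0},{"offset":[-0.015,0,0],"spin":0,"gripper":0}]'; python3 m.py; python3 -m creep '[{"offset":[0,0,0],"spin":0,"gripper":0},{"offset":[0,0,0],"spin":0,"gripper":0},{"offset":[0,0,0],"spin":0,"gripper":0},{"offset":[0,0,0],"spin":0,"gripper":0},{"offset":[0,0,0],"spin":0,"gripper":0},{"offset":[0,0,0],"spin":0,"gripper":0},{"offset":[0,0,0],"spin":0,"gripper":0},{"offset":[0,0,0],"spin":0,"gripper":0},{"offset":[0,0,0],"spin":0,"gripper":0},{"offset":[0,0,0],"spin":0,"gripper":0}]'; python3 m.py;python3 -m creep '[{"offset":[0,0,0],"spin":0,"gripper":0},{"offset":[0,0,0],"spin":0,"gripper":0},{"offset":[0,0,0],"spin":0,"gripper":0},{"offset":[0,0,0],"spin":0,"gripper":0},{"offset":[0,0,0],"spin":0,"gripper":0}]'; python3 m.py
```

```text
clock: 12.55
tool_pos: [519.6, 48.3, 45.3]
tcp_rot: [0.86, 0.51, 0.001, -0.0]
force: [5.8, 10.6, 1.5]
grip_width: -0.001
grip_force: 6.1
F.d 12.37 edge v 39 front-TCP 99.2 q if contact 49.7 q by force 51.6 front moved -29.8 tcp travel -97.6 vel 0.001
clock: 13.6
tool_pos: [519.6, 48.3, 45.3]
tcp_rot: [0.86, 0.51, 0.001, -0.0]
force: [4.9, 11.9, 1.3]
grip_width: -0.002
grip_force: 6.1
F.d 12.02 edge v 39 front-TCP 99.2 q if contact 49.7 q by force 50.1 front moved -29.8 tcp travel -97.6 vel 0.001
clock: 14.15
tool_pos: [519.6, 48.4, 45.4]
tcp_rot: [0.86, 0.51, 0.001, -0.0]
force: [5.6, 11.7, 0.9]
grip_width: -0.006
grip_force: 6.1
F.d 12.81 edge v 39 front-TCP 99.2 q if contact 49.7 q by force 53.4 front moved -29.8 tcp travel -97.6 vel 0.002
```

Held for over 2.5 s at q ≈ 50 mm. Now I'll ease it home at about 90 mm/s.

```bash

python3 -m creep '[{"offset":[0.04,0,0],"spin":0,"gripper":0},{"offset":[0.09,0,0],"spin":0,"gripper":0},{"offset":[0.15,0,0],"spin":0,"gripper":0},{"offset":[0.21,0,0],"spin":0,"gripper":0},{"offset":[0.27,0,0],"spin":0,"gripper":0},{"offset":[0.33,0,0],"spin":0,"gripper":0},{"offset":[0.38,0,0],"spin":0,"gripper":0},{"offset":[0.42,0,0],"spin":0,"gripper":0},{"offset":[0.45,0,0],"spin":0,"gripper":0},{"offset":[0.45,0,0],"spin":0,"gripper":0}]'; python3 m.py; python3 -m creep '[{"offset":[0.02,0,0],"spin":0,"gripper":0},{"offset":[0.04,0,0],"spin":0,"gripper":0},{"offset":[0.06,0,0],"spin":0,"gripper":0},{"offset":[0.08,0,0],"spin":0,"gripper":0},{"offset":[0.1,0,0],"spin":0,"gripper":0},{"offset":[0.12,0,0],"spin":0,"gripper":0},{"offset":[0.15,0,0],"spin":0,"gripper":0},{"offset":[0.15,0,0],"spin":0,"gripper":0},{"offset":[0.15,0,0],"spin":0,"gripper":0}]'; python3 m.py
```

```text
clock: 15.2
tool_pos: [551.9, 107.1, 45.2]
tcp_rot: [0.86, 0.51, -0.0, 0.0]
force: [1.8, 2.6, 2.8]
grip_width: 0.005
grip_force: 1.6
F.d 1.88 edge v 140 front-TCP 62.6 q if contact 13.1 q by force 7.8 front moved 0.4 tcp travel -30.7 vel 0.005
clock: 16.15
tool_pos: [562.6, 126.8, 45.1]
tcp_rot: [0.86, 0.51, -0.0, -0.0]
force: [0.1, -0.1, -0.3]
grip_width: -0.002
grip_force: 0.0
F.d 0.13 edge v 199 front-TCP 40.3 q if contact -9.2 q by force 0.6 front moved 0.7 tcp travel -8.2 vel 0.004
```

The force is zero and the fingers are clear of the bar. I'll lift and check that the stirrup is home.

```bash

python3 -m creep '[{"offset":[0,0,-0.2],"spin":0,"gripper":0},{"offset":[0,0,-0.4],"spin":0,"gripper":0},{"offset":[0,0,-0.7],"spin":0,"gripper":0},{"offset":[0,0,-0.8],"spin":0,"gripper":0},{"offset":[0,0,-0.8],"spin":0,"gripper":0},{"offset":[0,0,-0.8],"spin":0,"gripper":0}]'; python3 - <<'E'
from h import *
import cv2
im=capture('wrist');cv2.imwrite('pics/w4.png',im[:,:,::-1])
need([502.8,-275.3,150])
E
```

```text
clock: 16.8
tool_pos: [562.3, 126.6, 164.5]
tcp_rot: [0.86, 0.51, -0.0, -0.0]
force: [0.5, -0.1, -0.4]
grip_width: 0.003
grip_force: 0.0
shift [-381.1  140.9   14.1] rows [-2.54   0.939  0.094]
```

View pics/w4.png

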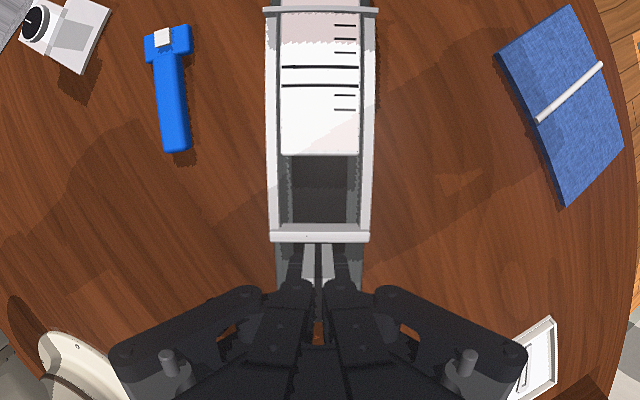

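The stirrup is home: the bridge is behind all the ticks at v≈10, and the bar at v≈236 is back at its rest gap from the housing. Now to the bar key.

```bash
python3 -m creep '[{"offset":[-0.9,0.33,0],"spin":0,"gripper":0},{"offset":[-0.9,0.33,0],"spin":0,"gripper":0},{"offset":[-0.9,0.33,0],"spin":0,"gripper":0},{"offset":[-0.9,0.33,0],"spin":0,"gripper":0}]' >/dev/null; python3 -m creep '[{"offset":[-0.9,0.33,0],"spin":0,"gripper":0},{"offset":[-0.9,0.33,0],"spin":0,"gripper":0},{"offset":[-0.9,0.33,0],"spin":0,"gripper":0},{"offset":[-0.9,0.33,0],"spin":0,"gripper":0}]' >/dev/null; python3 -m creep '[{"offset":[-0.74,0.28,0],"spin":0,"gripper":0},{"offset":[-0.74,0.28,0],"spin":0,"gripper":0},{"offset":[-0.74,0.28,0],"spin":0,"gripper":0},{"offset":[-0.74,0.28,0],"spin":0,"gripper":0},{"offset":[-0.74,0.28,0],"spin":0,"gripper":0},{"offset":[-0.74,0.28,0],"spin":0,"gripper":0}]'; python3 -c "
from h import *
need([502.8,-275.3,75])"
```

```text
clock: 18.25
tool_pos: [503.8, -273.7, 164.8]
tcp_rot: [0.86, 0.511, -0.0, -0.0]
force: [0.5, -0.2, 0.3]
grip_width: -0.002
grip_force: 0.0
shift [-1.9 -0.1 89.8] rows [-0.013 -0.     0.599]
```

```bash
python3 -m creep '[{"offset":[-0.013,0,0.2],"spin":0,"gripper":0},{"offset":[-0.013,0,0.4],"spin":0,"gripper":0},{"offset":[-0.013,0,0.55],"spin":0,"gripper":0},{"offset":[-0.013,0,0.6],"spin":0,"gripper":0},{"offset":[-0.013,0,0.6],"spin":0,"gripper":0},{"offset":[-0.013,0,0.6],"spin":0,"gripper":0}]'; python3 -m creep '[{"offset":[0,0,0.02],"spin":0,"gripper":0},{"offset":[0,0,0.04],"spin":0,"gripper":0},{"offset":[0,0,0.06],"spin":0,"gripper":0},{"offset":[0,0,0.07],"spin":0,"gripper":0},{"offset":[0,0,0.07],"spin":0,"gripper":0},{"offset":[0,0,0.07],"spin":0,"gripper":0}]'
```

```text
clock: 18.85
tool_pos: [503.2, -276.7, 76.5]
tcp_rot: [0.86, 0.51, 0.0, 0.001]
force: [-0.2, -0.2, 1.0]
grip_width: -0.002
grip_force: 0.0
clock: 19.45
tool_pos: [503.0, -277.1, 65.1]
tcp_rot: [0.86, 0.51, 0.0, 0.0]
force: [2.5, 0.9, 3.7]
grip_width: -0.002
grip_force: 2.4
```

```bash
python3 -m creep '[{"offset":[0,0,0.008],"spin":0,"gripper":0},{"offset":[0,0,0.014],"spin":0,"gripper":0},{"offset":[0,0,0.014],"spin":0,"gripper":0},{"offset":[0,0,0.014],"spin":0,"gripper":0}]'
```

```text
clock: 19.85
tool_pos: [503.3, -277.3, 64.6]
tcp_rot: [0.86, 0.51, 0.0, 0.001]
force: [-3.2, 3.1, 25.1]
grip_width: 0.002
grip_force: 13.0
```

The bar key bottomed out at 25 N. I'll lift clear and check the scene.

```bash
python3 -m creep '[{"offset":[0,0,-0.06],"spin":0,"gripper":0},{"offset":[0,0,-0.2],"spin":0,"gripper":0},{"offset":[0,0,-0.5],"spin":0,"gripper":0},{"offset":[0,0,-0.8],"spin":0,"gripper":0},{"offset":[0,0,-0.8],"spin":0,"gripper":0},{"offset":[0,0,-0.8],"spin":0,"gripper":0},{"offset":[0,0,-0.8],"spin":0,"gripper":0}]'; python3 - <<'E'
from h import *
import cv2
im=capture('wrist');t=capture('top')
W=np.vstack([cv2.resize(im,(480,300)),cv2.resize(t[60:260],(800,250))[:,:480] if 0 else cv2.resize(t[60:260],(480,300))]);cv2.imwrite('pics/end.png',W[:,:,::-1])
E
```

```text
clock: 20.55
tool_pos: [502.1, -276.6, 181.6]
tcp_rot: [0.86, 0.51, -0.0, -0.001]
force: [-0.2, 0.5, 0.0]
grip_width: -0.001
grip_force: 0.0
```

View pics/end.png

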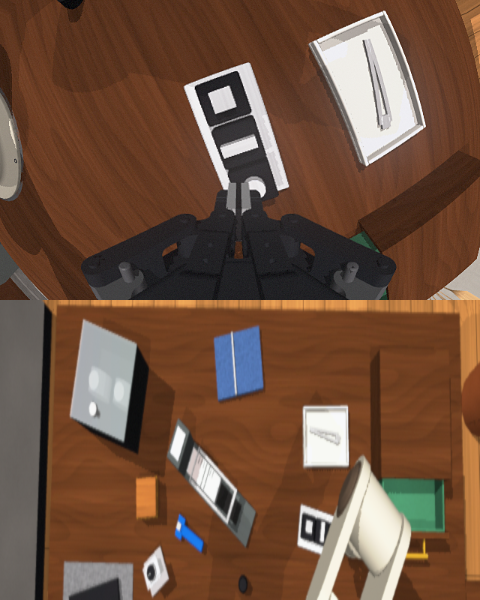

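The stirrup is home, the keys are up, the robot is clear and the other objects have not moved.

```bash
python3 -c "
from bench import *
print(finish_job())"
```

```text
the job is handed in; nothing more can be done
None
```

I handed the job in at about 20.7 s: the gauge was zeroed with the round key, the pull was held at about 50 mm for over 2.5 s, the stirrup was eased home, and the reading was stored with the bar key; no verdict came back.

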